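Slide the top serving board out from under the riser

TASK

Take the top serving board out of the stack under the radio's riser: lift it slightly by its handle so that it clears the bead of the board below, slide it straight out of the open side without knocking the riser and lay it gently on the cork mat, flat, in the middle and lengthwise with the mat. The two boards below must stay where they are, and nothing else on the sideboard may be pushed about.

Things in the scene. Friction and masses are not known exactly. Their poses are not given: they have to be found in the camera images.
- top_board: Top of three equal, loose bamboo serving boards stacked under the riser. Origin: centre of the underside of its 120 (x) by 130 (y) mm body; z up; +y along its handle, out of the riser. 18 mm thick in two layers: upper (z 8 to 18 mm) over the whole body, y -65 to +65 mm; lower (z 0 to 8 mm) only y -65 to +48 mm. Same bead as the board below. 0.12 to 0.22 kg, droops at the rear when held by the handle.
- handle (a point): On top of the top board's handle, on its centre line, 108 mm along +y from the board's origin, 18 mm above its underside; axes as the board's. The handle is 36 mm wide (x) and 10 mm thick (z 8 to 18 mm of the board), straight, y = 65 to 120 mm, to be gripped by its two sides. Below it are 8 mm of air, then the next board's handle: fingers reaching over 18 mm below this point touch that too.
- mid_board: Middle board of the stack, same shape and frame as the top board. Stays in place.
- bead (a point): Top centre of the middle board's stacking bead: a square ridge 100 mm long (x), 6 mm wide, 5 mm high on its upper face, y = 54 to 60 mm. It stands about 6 mm ahead (+y) of the top board's lower layer: drawn straight out, the top board catches on it and drags the lower boards along; raised by more than 5 mm it passes. The top board's rear lower edge must pass over it too.
- low_board: Lowest board, lying on the sideboard, same shape and frame as the top board. Stays in place.
- riser: Fixed shelf riser with a table radio on it. Origin on the sideboard under the stack's centre; +y out of its open front, where the handles stick out. Shelf 164 (x) by 190 mm (y -92 to +98), underside 76 mm up: 22 mm above the top board's face. 10 mm posts at x +-76, y -86 and +92 mm. Upright face at y = 98 mm, 76 to 220 mm high, 22 mm short of the handle ends: lean the hand out towards +y.
- mat: fixed cork mat, 200 mm (x) by 280 mm (y), 4 mm thick; origin at the centre of its underside, z up.
- canister: bystander: closed white ceramic sugar canister, 104 mm diameter, 135 mm high with its knob; origin at the centre of its underside
- clip: bystander: orange plastic bag clip, 60 x 22 x 17 mm, lying; origin at the centre of its underside
- whisk: bystander: steel whisk lying, 245 mm long along its x axis (from -130 handle end to +115 mm), up to 44 mm wide and high; origin under it, 0 mm on that axis
- lid: bystander: sage silicone lid, disc of 114 mm diameter, 8 mm thick, 20 mm high at its knob; origin at the centre of its underside
- stapler: bystander: small press-button stapler, 85 x 30 mm, 38 mm high; origin at the centre of its underside
- mug: bystander: white ceramic mug, 80 mm diameter, 90 mm high, handle towards its +y; origin at the centre of its underside

How it is judged:
On the way:
1. the top board is drawn at least 100 mm out of the riser's open side, still at stack height or above (y of top_board in the frame of riser above 0.1 m and height (world z) of top_board above 0.028 m), for 0.1 s.
At the end, for the whole second after the job is handed in: The top board lies flat (within 0.06 rad) and at rest on the mat, lengthwise with it (within 0.2 rad, either way round), the middle of its whole outline within about 28 mm across and 32 mm along of the mat's centre; the two lower boards are within 8 mm and 0.1 rad of their places in the stack (x of top_board in the frame of mat between -0.028 and 0.028 m and ((y of top_board in the frame of mat between -0.06 and 0.005 m and y of handle in the frame of mat above 0.035 m) or (y of top_board in the frame of mat between -0.005 and 0.06 m and y of handle in the frame of mat below -0.035 m)) and angle between the y axis of top_board and the y axis of mat, either way round below 0.2 rad and angle between top_board's own z axis and vertical below 0.06 rad and z of top_board in the frame of mat between 0 and 0.008 m and linear speed of top_board below 0.02 m/s and distance of each of mid_board, low_board from where it was at the start of the episode below 0.008 m and angle between the y axis of each of mid_board, low_board and the y axis of riser, either way round below 0.1 rad); the robot touches nothing.
It fails at once if one of the two lower boards is shifted or lifted by more than 8 mm (distance of any of mid_board, low_board from where it was at the start of the episode above 0.008 m).
It fails at once if the board is dropped or slammed: it moves faster than 0.45 m/s within 30 mm of the sideboard (height (world z) of top_board below 0.03 m and linear speed of top_board above 0.45 m/s).
It fails at once if a bystander is moved by more than 20 mm (distance of any of canister, clip, whisk, lid, stapler, mug from where it was at the start of the episode above 0.02 m).
It fails at once if the top board is knocked or pressed against the riser with over 15 N (contact force between top_board and riser above 15 N).
It fails at once if the top board is pressed on the mat with over 30 N (contact force between top_board and mat above 30 N).
It also fails if it takes over 40 s, if anything falls off the work surface, if the arm or the gripper's body presses on something with over 40 N, if the wrist force passes 120 N, or if a joint passes its speed limit or range.

ROBOT

A 6-joint arm with a two-finger parallel gripper is mounted at the origin on the work surface. World frame = base frame: x ahead of the robot, y to its left, z up, the work surface at z = 0. Lengths are in m, angles in rad, forces in N, time in s.
With the tool pointing down it reaches from about 0.275 to 0.75 m from the base axis. Payload 10.2 kg.
Tool frame: the origin (TCP) lies on the centre line of the jaws, within the pads' length; the fingertips stand 19 mm ahead of it and the grasp point (between the pads) is the TCP; z points along the fingers, x is the direction in which the jaws open and shut, and the axes are right-handed (so a half turn about z gives the same grasp; the last joint's range is limited). The gripper opens to 88 mm and grips with 3 to 60 N. Pads are 18 mm wide; open, the fingers measure 123 mm over their backs; the gripper's body (75 mm by 187 mm) begins 45 mm behind the grasp point.
Start: joints at [1.02, 0.313, 1.498, -0, 1.331, -0.223], TCP at [0.169, 0.497, 0.258] pointing down, gripper open.
Joint ranges: [-2.94, 2.94], [-0.97, 2.17], [0.19, 2.56], [-1.23, 4.37], [0.02, 3.11], [-2.88, 2.88]. Speed limits (rad/s): [2.39, 2.39, 3.01, 3.14, 3.14, 3.14].

INTERFACE

Orientations are given as a rotation vector (axis times angle).
In Python, from workcell import r gives the robot as it stands.
- The arm moves only by the tool move_arm, never from a script. Its argument "deltas" is a list of rows, each an object with "travel": the shift along the world's x, y, z in mm, a list of three; "dr": the turn, a rotation vector about the world's x, y, z in degrees, a list of three. A call has 1 to 5 rows; each row is the pose to reach, as a shift and turn from the pose commanded when the call began; what a row does not reach only later rows make up. A row lasts 1/10 s, in which the tool goes at most 50 mm and 8.59 degrees, less where a joint would pass 70% of its speed; a pose out of reach is approached as far as the arm can. A call with a gripper value outside its range is refused whole. "grip" is the opening, from 0 (shut) to 1 (fully open), set as the call begins (left out, the last holds). The fingers move at their own pace and stop on an object; "grip_force" is the grip in N (left out, the last holds). Time passes only in rows, so rows that repeat a pose let the fingers close. It gives the time, the measured TCP pose, the force and the opening at its end, in the units of the state.
- r.observe(): the state, without advancing time (a new reading comes with each control period).
- r.snapshot(name): name is "side" or "top" or "wrist"; returns a dict with "frame" (400x640x3 uint8, blue, green, red), "vertical_fov" (degrees; the focal length in pixels is half the picture's height over the tangent of half this angle, whatever the lens; pixels are square), "cx", "cy" (the principal point, pixels), "rvec" (rotation vector, rad) and "tvec" (3), from world to camera coordinates, as OpenCV has them. Camera axes: x right, y down, z forward; pixel columns grow to the right and rows downward; lengths in m; the calibration is good to about 2 mm. A picture is of the moment at which its call begins. There is no depth.
- r.sign_off(): hands the job in, once; it reports no verdict.
The state is a dict: "time": time; "joint_pos": joint angles; "qvel": joint speeds; "joint_efforts": joint torques, N m; "tool_pos": TCP position; "orientation": TCP orientation; "ft_force": force on the tool from outside, world axes, zero at the start; "wrist_torque": the same for the moment, N m; "grip_width": opening from 0.0 (shut) to 1.0 (fully open).
Only numpy, scipy, OpenCV 4.12 (cv2) and the standard library are available. Lean on these libraries where they do the work, as an engineer would, in place of code of your own. Each camera call takes 0.05 s, during which the arm holds its last target. There are 200 camera calls.

## Working session

There is one attempt and no reset: what is moved stays moved. The work goes in short steps, Python scripts to look and compute and a tool call to move; the robot and the scene stay as the last step left them, time stands still between calls to the robot, and variables do not carry over. Pictures are saved under pics/ and viewed, about 8 in all and at most 12, crops included, and the job is handed in when it is done.

Besides the shell and the picture viewer there is one more tool, called after "Emit:" by a JSON object that holds its "fn" and its "kwargs", one argument or row to a line. move_arm: Moves the arm, as the interface text tells. Its arguments: {"type":"object","properties":{"deltas":{"type":"array"},"grip":{"type":"number"},"grip_force":{"type":"number"}},"required":["deltas"]}

```bash
mkdir -p pics; ls; python3 - <<'E'
from workcell import r
import cv2,json,numpy as np
s=r.observe();print(s)
for n in("side","top"):
    d=r.snapshot(n);cv2.imwrite(f"pics/{n}0.png",d["frame"])
    c={k:(v if np.isscalar(v) else np.ravel(v).tolist()) for k,v in d.items() if k!="frame"};print(n,c)
    json.dump(c,open(f"{n}.json","w"))
E
```

```text
pics
{'time': 0.0, 'joint_pos': array([ 1.01963102e+00,  3.13407734e-01,  1.49844199e+00, -6.80524371e-06,
        1.33100031e+00, -2.23404460e-01]), 'qvel': array([-1.23059059e-03,  8.35513054e-04, -7.96545374e-04,  1.88494193e-05,
       -1.72551942e-03,  1.71239714e-03]), 'joint_efforts': array([ 7.85933366e-06, -4.02218091e+01, -2.52273327e+01,  6.94722449e-02,
        3.51933413e-02, -3.83229849e-05]), 'tool_pos': array([0.16890277, 0.49684751, 0.25718084]), 'orientation': array([ 2.55369802e+00,  1.82896875e+00, -1.81631213e-03]), 'ft_force': array([ 0.31697673, -0.62218468, -0.20523165]), 'wrist_torque': array([-0.00071849, -0.04421779,  0.0317359 ]), 'grip_width': 0.9960716367686088}
side {'vertical_fov': 42.87233898461908, 'cx': 329.2995637414753, 'cy': 202.31049710178092, 'rvec': [0.1848903023439555, -3.0914204971287043, 0.47497872684125814], 'tvec': [0.5293828693523337, 0.04274216129930461, 1.413562579121986]}
top {'vertical_fov': 53.035818204715284, 'cx': 317.8756253077017, 'cy': 193.75056033347562, 'rvec': [2.0173500056418048, -2.2039648649880257, 0.23084939079335526], 'tvec': [0.05241718321876174, 0.5408764205241577, 1.0251593256384026]}
```

View pics/side0.png

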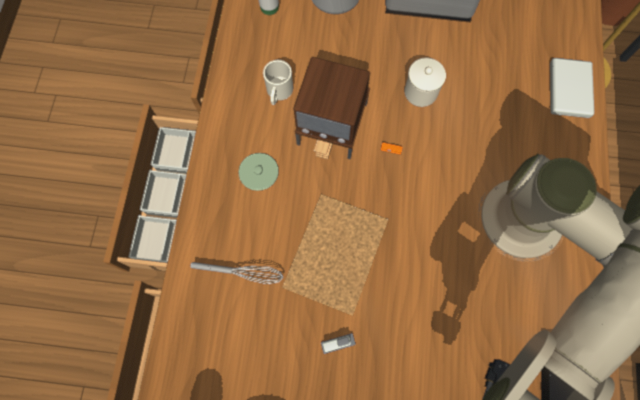

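View pics/top0.png

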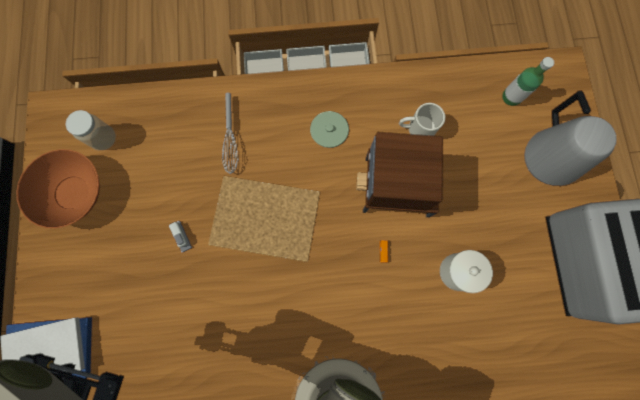

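The side view shows the mat (corners about 322,196 / 387,217 / 350,313 / 284,289) and the handle at (322,149). The top view shows the mat (227,178 / 320,190 / 307,260 / 210,245) and the handle at (362,181).

```bash
cat > h.py <<'E'
import json,cv2,numpy as np
def cam(n):
    c=json.load(open(f"{n}.json"));f=200/np.tan(np.radians(c["vertical_fov"]/2))
    return np.array([[f,0,c["cx"]],[0,f,c["cy"]],[0,0,1]]),cv2.Rodrigues(np.array(c["rvec"]))[0],np.array(c["tvec"])
def pix(n,P):
    K,R,t=cam(n);return cv2.projectPoints(np.array(P,float).reshape(-1,1,3),cv2.Rodrigues(R)[0],t,K,None)[0].reshape(-1,2)
def ray(n,uv,z):
    K,R,t=cam(n);d=R.T@np.linalg.solve(K,[*uv,1]);o=-R.T@t
    return o+d*(z-o[2])/d[2]
E
python3 - <<'E'
from h import *
for n,q in(("side",[(322,196),(387,217),(350,313),(284,289)]),("top",[(227,178),(320,190),(307,260),(210,245)])):
    p=np.array([ray(n,u,.004) for u in q]);print(n,p.round(3).tolist(),p.mean(0).round(4))
    K,R,t=cam(n);print("cam",-R.T@t)
a=cv2.imread("pics/side0.png")[45:195,270:410];b=cv2.imread("pics/top0.png")[120:225,350:450]
a=cv2.resize(a,None,fx=4,fy=4,interpolation=2)[:600,:];b=cv2.resize(b,None,fx=5,fy=5,interpolation=2)
cv2.imwrite("pics/cs.png",a);cv2.imwrite("pics/ct.png",b)
E
```

```text
side [[0.553, 0.005, 0.004], [0.368, 0.044, 0.004], [0.442, 0.314, 0.004], [0.621, 0.273, 0.004]] [0.4958 0.159  0.004 ]
cam [0.49354301 0.44400724 1.35628358]
top [[0.624, 0.259, 0.004], [0.565, -0.003, 0.004], [0.373, 0.05, 0.004], [0.437, 0.313, 0.004]] [0.4996 0.1546 0.004 ]
cam [0.31676095 0.02131344 1.11599944]
```

View pics/cs.png

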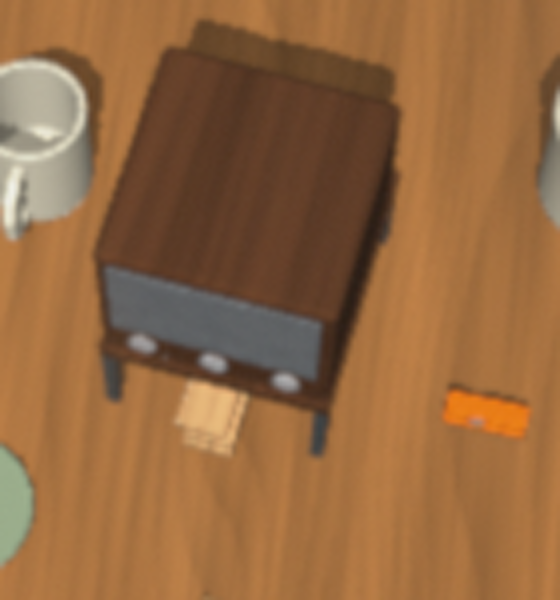

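View pics/ct.png

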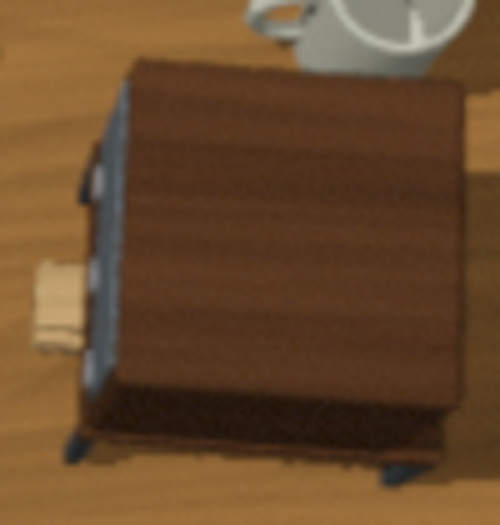

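```bash
cat > fit.py <<'E'
from h import *
from scipy.optimize import least_squares
S=lambda u,v:(270+u/4,45+v/4)
T=lambda u,v:(350+u/5,120+v/5)
obs=[("side",(76,95,0),S(318,453)),("side",(-76,95,0),S(114,400)),("side",(-18,120,54),S(177,430)),("side",(18,120,54),S(233,443)),
("top",(76,92,0),T(75,460)),("top",(-76,95,0),T(84,202)),("top",(-18,120,54),T(39,262)),("top",(18,120,54),T(37,325)),
("side",("w",98,220),S(335,322)),("side",("-w",98,220),S(98,256)),("top",("w",98,220),T(118,382)),("top",("-w",98,220),T(132,75))]
def W(p,q):
    a=p[2];w=p[3];x={"w":w,"-w":-w}.get(q[0],q[0]);x,y,z=np.array([x,q[1],q[2]])/1000
    return [p[0]+x*np.cos(a)-y*np.sin(a),p[1]+x*np.sin(a)+y*np.cos(a),z]
f=lambda p:np.ravel([pix(n,W(p,q))[0]-u for n,q,u in obs])
s=least_squares(f,[.5,-.2,np.pi,70],x_scale=[.1,.1,1,50],loss="soft_l1");print(s.x,np.degrees(s.x[2]));print(f(s.x).reshape(-1,2).round(1).tolist())
for q in [(0,0,36),(0,108,54),(0,120,54)]:print(q,np.round(W(s.x,q),4))
E
python3 fit.py
```

```text
[ 5.81418950e-01 -3.30916508e-02  2.98531145e+00  7.52389317e+01] 171.0457463860238
[[-1.1, 1.2], [-0.9, 1.0], [4.9, -17.0], [3.3, -17.0], [-4.2, 0.2], [-2.6, 0.2], [16.8, 3.4], [16.7, 3.6], [-1.3, -1.2], [-0.6, 0.1], [-0.4, -0.3], [-0.7, -1.1]]
(0, 0, 36) [ 0.5814 -0.0331  0.036 ]
(0, 108, 54) [ 0.5646 -0.1398  0.054 ]
(0, 120, 54) [ 0.5627 -0.1516  0.054 ]
```

```bash
python3 - <<'E'
s=open("fit.py").read()
s=s.replace('np.ravel([pix(n,W(p,q))','np.ravel([pix(n,W(p,({"w":"-w","-w":"w"}.get(q[0]) or -q[0],)+q[1:]))').replace("[.5,-.2,np.pi,70]","[.5,-.2,0,70]")
open("fit.py","w").write(s)
E
python3 fit.py;python3 - <<'E'
from h import *
for n,q in(("side",[(258,160),(322,64),(391,148),(277,70)]),("top",[(330,125),(0,0),(384,251),(425,112)])):
    print(n,[ray(n,u,z).round(3).tolist() for u,z in zip(q,[.018,.1,.017,.09])])
E
```

```text
[ 0.54924822 -0.22554207 -0.16664503 75.17940396] -9.548056652061275
[[-0.4, -0.1], [0.0, -0.7], [0.6, -2.7], [-0.9, -2.5], [-0.6, 0.7], [-0.6, 0.6], [0.4, 2.5], [0.1, 2.7], [-1.1, -0.5], [-0.3, 0.2], [-1.2, 0.0], [-0.8, -0.8]]
(0, 0, 36) [ 0.5492 -0.2255  0.036 ]
(0, 108, 54) [ 0.5672 -0.119   0.054 ]
(0, 120, 54) [ 0.5692 -0.1072  0.054 ]
side [[0.745, -0.075, 0.018], [0.597, -0.354, 0.1], [0.375, -0.158, 0.017], [0.722, -0.325, 0.09]]
top [[0.752, -0.049, 0.018], [1.189, 0.873, 0.1], [0.378, -0.161, 0.017], [0.738, -0.307, 0.09]]
```

```bash
cat >> fit.py <<'E'
print("handle end tri")
for i,j in((2,6),(3,7)):
    P=[];
    for k in(i,j):
        K,R,t=cam(obs[k][0]);P.append(K@np.c_[R,t])
    X=cv2.triangulatePoints(P[0],P[1],np.array(obs[i][2]),np.array(obs[j][2])).ravel();X=X[:3]/X[3]
    print(X.round(4),(pix("side",X)-obs[i][2]).round(1),(pix("top",X)-obs[j][2]).round(1), ray("side",obs[i][2],.054).round(4),ray("top",obs[j][2],.054).round(4))
E
python3 fit.py | tail -3
```

```text
handle end tri
[ 0.5912 -0.1077  0.0455] [[-1.  -0.9]] [[-0.9  1.9]] [ 0.5876 -0.102   0.054 ] [ 0.5941 -0.1098  0.054 ]
[ 0.5523 -0.1008  0.0523] [[-1.4 -1.2]] [[-1.3  2.6]] [ 0.5481 -0.097   0.054 ] [ 0.5589 -0.1049  0.054 ]
```

```bash
cat > plan.py <<'E'
from h import *
from scipy.spatial.transform import Rotation as R
yaw=-9.5;c=np.array([.5497,-.2245])  # riser pose
Rz=R.from_euler("z",yaw,degrees=True)
def riser(x,y,z): return Rz.apply([x/1e3,y/1e3,z/1e3])+np.r_[c,0]
def tool(tilt,yw=yaw): # jaw axis along x of riser, hand leaning to +y
    return R.from_euler("z",yw,degrees=True)*R.from_euler("x",-tilt,degrees=True)*R.from_euler("x",180,degrees=True)
E
python3 - <<'E'
from plan import *
from workcell import r
s=r.observe();Rc=R.from_rotvec(s["orientation"])
g=riser(0,113,59);p=g-.1*tool(40).as_matrix()[:,2]
print("grasp",g,"pre",p,"travel",(p-s["tool_pos"])*1e3)
print("dr",(tool(40)*Rc.inv()).as_rotvec(degrees=True),(tool(40)*R.from_euler("z",180,degrees=True)*Rc.inv()).as_rotvec(degrees=True))
for n,u in(("side",(338,343)),("top",(180,236))):print("stapler",ray(n,u,.02))
E
```

```text
grasp [ 0.56835038 -0.11304973  0.059     ] pre [ 0.57895944 -0.04965251  0.13560444] travel [ 410.02892998 -546.53538151 -121.64035755]
dr [-37.21998477 -22.31344838 -77.16465125] [-23.15572146  38.87854711  94.75813388]
stapler [0.4644688  0.39361435 0.02      ]
stapler [0.4670067  0.39025715 0.02      ]
```

Emit:
{"fn": "move_arm", "kwargs": {
  "deltas": [
    {"travel":[30,-45,0],"dr":[0,0,-8]},
    {"travel":[60,-90,0],"dr":[0,0,-16]},
    {"travel":[90,-130,0],"dr":[0,0,-24]},
    {"travel":[120,-170,0],"dr":[0,0,-32]},
    {"travel":[150,-210,0],"dr":[0,0,-40]}
  ],
  "grip": 0.68
}}

```text
time: 0.6
tool_pos: [0.3148, 0.2918, 0.2577]
orientation: [3.028, 0.837, -0.0]
ft_force: [0.5, 0.6, -0.6]
grip_width: 0.681
```

Emit:
{"fn": "move_arm", "kwargs": {
  "deltas": [
    {"travel":[30,-40,0],"dr":[0,0,-8]},
    {"travel":[60,-80,0],"dr":[0,0,-16]},
    {"travel":[90,-120,0],"dr":[0,0,-24]},
    {"travel":[120,-160,0],"dr":[0,0,-32]},
    {"travel":[150,-190,0],"dr":[0,0,-40]}
  ]
}}

```text
time: 1.1
tool_pos: [0.465, 0.1012, 0.2576]
orientation: [3.131, -0.252, -0.0]
ft_force: [0.0, 0.2, 1.1]
grip_width: 0.679
```

```bash
cat > go.py <<'E'
import sys
from plan import *
from workcell import r
def need(p,T):
    s=r.observe();Rc=R.from_rotvec(s["orientation"])
    print("t",s["time"],"pos",s["tool_pos"].round(4),"grip",round(s["grip_width"],3),"F",s["ft_force"].round(2))
    print("travel",((p-s["tool_pos"])*1e3).round(1),"dr",(T*Rc.inv()).as_rotvec(degrees=True).round(2))
E
python3 - <<'E'
from go import *
need(riser(0,113,59)-.1*tool(40).as_matrix()[:,2],tool(40))
E
```

```text
t 1.1 pos [0.465  0.1012 0.2576] grip 0.679 F [0.05 0.15 1.05]
travel [ 113.9 -150.8 -122. ] dr [-39.46   6.48  -0.29]
```

Emit:
{"fn": "move_arm", "kwargs": {
  "deltas": [
    {"travel":[23,-30,-24],"dr":[-8,1,0]},
    {"travel":[46,-60,-48],"dr":[-16,3,0]},
    {"travel":[70,-90,-72],"dr":[-24,4,0]},
    {"travel":[92,-120,-98],"dr":[-32,5,0]},
    {"travel":[114,-150,-122],"dr":[-39.5,6.5,-0.3]}
  ]
}}

```text
time: 1.6
tool_pos: [0.5789, -0.0472, 0.1346]
orientation: [2.431, -0.192, -0.077]
ft_force: [-0.0, -0.5, 0.6]
grip_width: 0.682
```

```bash
python3 - <<'E'
from go import *
need(riser(0,113,59)-.1*tool(40).as_matrix()[:,2],tool(40))
d=r.snapshot("wrist");json.dump({k:(v if np.isscalar(v) else np.ravel(v).tolist()) for k,v in d.items() if k!="frame"},open("wrist.json","w"))
im=d["frame"]
pred=lambda q:pix("wrist",riser(*q))[0]
for q in[(-18,120,54),(18,120,54),(-18,100,54),(18,100,54),(-60,65,54),(60,65,54),(-76,97,0),(76,97,0)]:
    u=pred(q);print(q,u.round(0));cv2.drawMarker(im,tuple(int(v) for v in u),(255,0,255),cv2.MARKER_CROSS,8,1)
cv2.imwrite("pics/w1.png",im)
E
```

```text
t 1.6 pos [ 0.5789 -0.0472  0.1346] grip 0.682 F [-0.03 -0.51  0.57]
travel [ 0.  -2.4  1. ] dr [ 0.29 -0.3  -0.37]
(-18, 120, 54) [298. 197.]
(18, 120, 54) [341. 197.]
(-18, 100, 54) [299. 210.]
(18, 100, 54) [340. 210.]
(-60, 65, 54) [259. 228.]
(60, 65, 54) [380. 229.]
(-76, 97, 0) [244. 166.]
(76, 97, 0) [395. 167.]
```

View pics/w1.png

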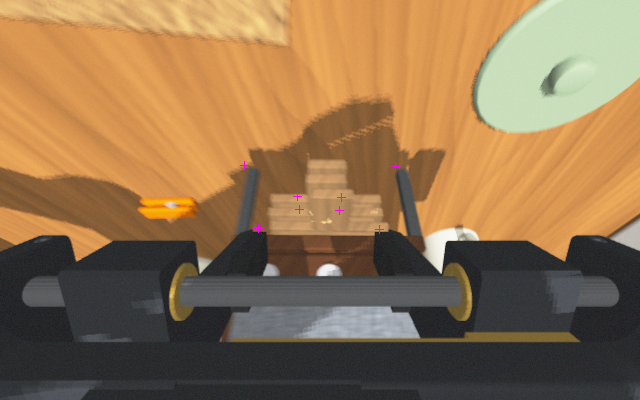

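```bash
python3 - <<'E'
from go import *
d=r.snapshot("wrist");im=d["frame"][140:260,230:420]
print(np.ravel(d["rvec"]),json.load(open("wrist.json"))["rvec"])
json.dump({k:(v if np.isscalar(v) else np.ravel(v).tolist()) for k,v in d.items() if k!="frame"},open("wrist.json","w"))
cv2.imwrite("pics/w2.png",cv2.resize(im,None,fx=4,fy=4,interpolation=2))
need(riser(0,113,59),tool(40))
K,Rm,t=cam("wrist");print(-Rm.T@t)
E
```

```text
[-2.15836316  0.16488386  0.10974332] [-2.1655774044896106, 0.1703806421826218, 0.09566713410616802]
t 1.7 pos [ 0.5773 -0.0478  0.1285] grip 0.678 F [-0.91  0.81  0.42]
travel [ -8.9 -65.2 -69.5] dr [ 0.12 -0.97 -0.25]
[0.60171125 0.08132549 0.17862667]
```

View pics/w2.png

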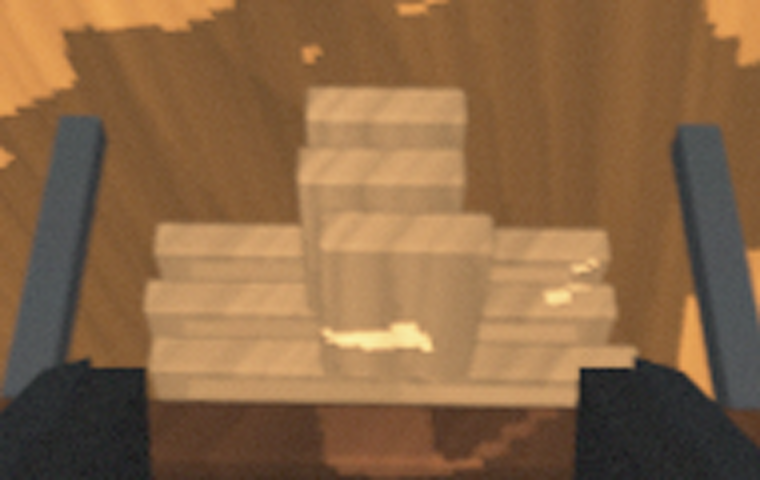

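```bash
cat > fit3.py <<'E'
from go import *
from scipy.optimize import least_squares
W_=lambda u,v:np.array((230+u/4,140+v/4))
def fitp(o,z0=None):
    def f(p):
        Rr=R.from_euler("z",p[2]);P=[Rr.apply(np.array(q)/1e3)+[p[0],p[1],0] for q,_ in o]
        return np.ravel(pix("wrist",P)-[u for _,u in o])
    s=least_squares(f,[.55,-.22,-.16],x_scale=[.1,.1,.3]);print(s.x.round(4),np.degrees(s.x[2]).round(2),f(s.x).round(1).tolist())
    return s.x
print("top");fitp([((-18,120,54),W_(323,250)),((18,120,54),W_(491,250)),((-18,120,44),W_(323,217)),((18,120,44),W_(490,216)),((60,65,54),W_(636,366)),((-60,65,54),W_(152,378))])
print("mid");fitp([((-18,120,36),W_(300,182)),((18,120,36),W_(464,182)),((60,65,36),W_(614,317)),((-60,65,36),W_(147,312))])
print("low");fitp([((-18,120,18),W_(307,120)),((18,120,18),W_(466,120)),((60,65,18),W_(608,260)),((-60,65,18),W_(156,253))])
print("feet");fitp([((-81,97,0),W_(62,117)),((-71,97,0),W_(104,120)),((71,97,0),W_(677,127)),((81,97,0),W_(718,126))])
need(riser(0,113,59),tool(40))
E
python3 fit3.py
```

```text
top
[ 0.5589 -0.2268 -0.1605] -9.19 [-1.7, 0.5, 0.8, 1.1, -1.3, -1.4, 0.4, -0.6, 2.3, 3.5, -0.2, -1.2]
mid
[ 0.5548 -0.227  -0.1542] -8.84 [-0.8, 0.3, 0.7, 0.6, 1.1, -0.2, -1.0, -0.1]
low
[ 0.5544 -0.2279 -0.1635] -9.37 [-0.5, -0.0, 0.4, 0.6, 0.8, -0.1, -0.7, -0.1]
feet
[ 0.5559 -0.2274 -0.1624] -9.3 [0.0, 0.4, -0.4, -0.3, 0.2, -0.1, 0.1, 0.3]
t 1.7 pos [ 0.5773 -0.0478  0.1285] grip 0.678 F [-0.91  0.81  0.42]
travel [ -8.9 -65.2 -69.5] dr [ 0.12 -0.97 -0.25]
```

Emit:
{"fn": "move_arm", "kwargs": {
  "deltas": [
    {"travel":[0,0,0],"dr":[0,0,0]},
    {"travel":[0,0,0],"dr":[0,0,0]}
  ]
}}

```text
time: 1.9
tool_pos: [0.5783, -0.0459, 0.1376]
orientation: [2.438, -0.195, -0.073]
ft_force: [-1.2, 0.1, 0.1]
grip_width: 0.677
```

```bash
python3 - <<'E'
from go import *
for i in range(3):
    d=r.snapshot("wrist");K=d["rvec"];M=cv2.Rodrigues(np.ravel(K))[0]
    s=r.observe();print((-M.T@np.ravel(d["tvec"])).round(4),np.ravel(K).round(4),s["tool_pos"].round(4),s["orientation"].round(4),s["joint_pos"].round(4))
json.dump({k:(v if np.isscalar(v) else np.ravel(v).tolist()) for k,v in d.items() if k!="frame"},open("wrist.json","w"))
cv2.imwrite("pics/w3.png",cv2.resize(d["frame"][140:260,230:420],None,fx=4,fy=4,interpolation=2))
E
```

```text
[0.6003 0.0847 0.1918] [-2.1724  0.1734  0.0926] [ 0.5784 -0.0459  0.138 ] [ 2.4381 -0.1951 -0.0721] [-0.0286  0.6719  1.4187 -0.7324  1.2585  0.4402]
[0.6003 0.0847 0.1922] [-2.1722  0.1737  0.0918] [ 0.5783 -0.046   0.138 ] [ 2.4379 -0.195  -0.0721] [-0.0286  0.6719  1.4188 -0.7327  1.2585  0.4404]
[0.6003 0.0847 0.1921] [-2.172   0.1736  0.0918] [ 0.5783 -0.046   0.1378] [ 2.4376 -0.1949 -0.0726] [-0.0287  0.6723  1.4188 -0.7329  1.2585  0.4405]
```

View pics/w3.png

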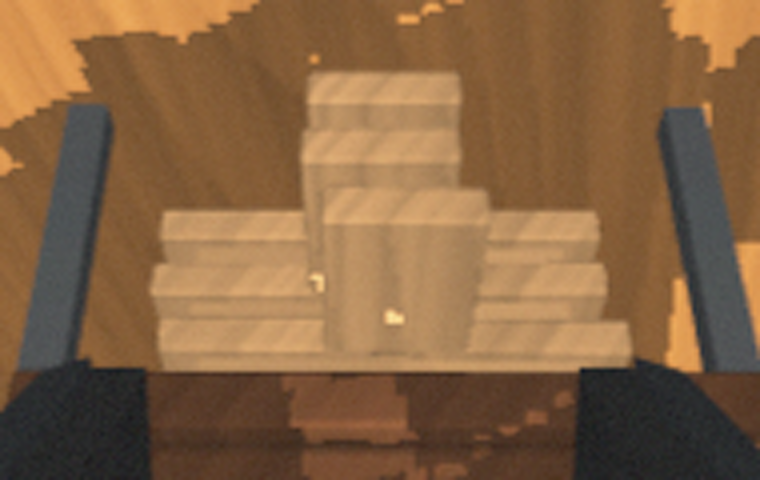

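```bash
python3 - <<'E'
s=open("fit3.py").read().split('print("top")')[0]+'''
print("top");fitp([((-18,120,54),W_(325,221)),((18,120,54),W_(488,219)),((-18,120,44),W_(325,190)),((18,120,44),W_(488,188)),((60,65,54),W_(631,352)),((60,65,44),W_(631,322)),((-60,65,44),W_(159,320)),((-60,65,54),W_(159,352))])
print("mid");fitp([((-18,120,36),W_(302,161)),((18,120,36),W_(460,160)),((60,65,36),W_(606,293)),((-60,65,36),W_(152,293))])
print("low");fitp([((-18,120,18),W_(308,103)),((18,120,18),W_(461,103)),((60,65,18),W_(599,240)),((-60,65,18),W_(162,239))])
print("feet");fitp([((-81,97,0),W_(70,106)),((-71,97,0),W_(112,106)),((71,97,0),W_(660,109)),((81,97,0),W_(701,109))])
'''
open("fit3.py","w").write(s)
E
python3 fit3.py
```

```text
top
[ 0.5583 -0.2273 -0.1716] -9.83 [-0.9, 0.9, 0.8, 1.7, -0.7, -0.8, 0.1, 0.0, 0.8, 0.2, -0.5, -0.8, 0.8, -1.1, -0.2, -0.5]
mid
[ 0.5549 -0.2277 -0.1561] -8.95 [-0.5, 0.1, 0.6, 0.3, 0.5, -0.1, -0.6, 0.0]
low
[ 0.5549 -0.229  -0.1623] -9.3 [-0.3, 0.2, 0.3, 0.3, 0.5, -0.2, -0.6, -0.1]
feet
[ 0.5557 -0.228  -0.167 ] -9.57 [0.1, 0.1, -0.7, 0.1, 0.6, 0.1, 0.0, 0.1]
```

```bash
sed -i 's/^yaw=.*/yaw=-9.6;c=np.array([.558,-.2273])  # top board/' plan.py; python3 - <<'E'
from go import *
for k in(0.03,0):need(riser(0,113,59)-k*tool(40).as_matrix()[:,2],tool(40))
E
```

```text
t 2.05 pos [ 0.5783 -0.046   0.1378] grip 0.679 F [-0.52  0.78  0.24]
travel [  1.8 -50.8 -55.8] dr [-0.05 -0.06 -0.43]
t 2.05 pos [ 0.5783 -0.046   0.1378] grip 0.679 F [-0.52  0.78  0.24]
travel [ -1.4 -69.9 -78.8] dr [-0.05 -0.06 -0.43]
```

Emit:
{"fn": "move_arm", "kwargs": {
  "deltas": [
    {"travel":[0.5,-13,-14],"dr":[0,0,-0.4]},
    {"travel":[1,-26,-28],"dr":[0,0,-0.4]},
    {"travel":[1.8,-39,-42],"dr":[0,0,-0.4]},
    {"travel":[1.8,-51,-56],"dr":[0,0,-0.4]},
    {"travel":[1.8,-51,-56],"dr":[0,0,-0.4]}
  ]
}}

```text
time: 2.55
tool_pos: [0.5787, -0.0991, 0.0778]
orientation: [2.436, -0.204, -0.085]
ft_force: [-0.5, 0.6, -0.4]
grip_width: 0.676
```

Emit:
{"fn": "move_arm", "kwargs": {
  "deltas": [
    {"travel":[-1,-5,-6],"dr":[0,0,0]},
    {"travel":[-2,-10,-11],"dr":[0,0,0]},
    {"travel":[-3,-15,-17],"dr":[0,0,0]},
    {"travel":[-3,-19,-22],"dr":[0,0,0]},
    {"travel":[-3,-19,-22],"dr":[0,0,0]}
  ]
}}

```text
time: 3.05
tool_pos: [0.5766, -0.1168, 0.057]
orientation: [2.436, -0.202, -0.081]
ft_force: [0.1, 0.0, 0.3]
grip_width: 0.682
```

```bash
python3 - <<'E'
from go import *
need(riser(0,113,59),tool(40))
d=r.snapshot("wrist");json.dump({k:(v if np.isscalar(v) else np.ravel(v).tolist()) for k,v in d.items() if k!="frame"},open("wrist.json","w"))
need(riser(0,113,59),tool(40))
cv2.imwrite("pics/w4.png",cv2.resize(d["frame"][100:300,200:450],None,fx=3,fy=3,interpolation=2))
print((pix("wrist",[riser(-18,120,54),riser(18,120,54),riser(0,113,59)])-[200,100])*3)
E
```

```text
t 3.05 pos [ 0.5766 -0.1168  0.057 ] grip 0.682 F [0.12 0.03 0.28]
travel [0.2 0.9 2. ] dr [-0.02 -0.32  0.02]
t 3.1 pos [ 0.5768 -0.1166  0.0575] grip 0.679 F [ 0.53 -0.18  0.95]
travel [0.  0.7 1.5] dr [-0.02 -0.29  0.  ]
[[242.89420831 447.85146815]
 [468.42767134 448.9512899 ]
 [355.55695205 494.85832756]]
```

View pics/w4.png

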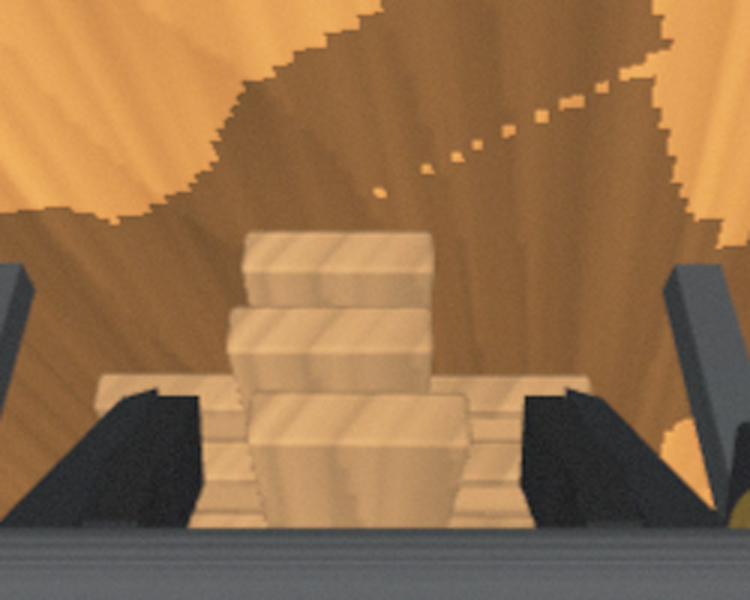

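Emit:
{"fn": "move_arm", "kwargs": {
  "deltas": [
    {"travel":[0,0,2],"dr":[0,0,0]},
    {"travel":[0,0,2],"dr":[0,0,0]},
    {"travel":[0,0,2],"dr":[0,0,0]},
    {"travel":[0,0,2],"dr":[0,0,0]},
    {"travel":[0,0,2],"dr":[0,0,0]}
  ],
  "grip": 0.2,
  "grip_force": 50
}}

```text
time: 3.6
tool_pos: [0.577, -0.1163, 0.0599]
orientation: [2.436, -0.202, -0.08]
ft_force: [-0.1, 2.1, 1.3]
grip_width: 0.399
```

Emit:
{"fn": "move_arm", "kwargs": {
  "deltas": [
    {"travel":[0,0,0],"dr":[0,0,0]},
    {"travel":[0,0,0],"dr":[0,0,0]},
    {"travel":[0,0,0],"dr":[0,0,0]}
  ]
}}

```text
time: 3.9
tool_pos: [0.5771, -0.1163, 0.0598]
orientation: [2.436, -0.202, -0.08]
ft_force: [0.3, 2.5, 1.7]
grip_width: 0.4
```

Emit:
{"fn": "move_arm", "kwargs": {
  "deltas": [
    {"travel":[0,0,3],"dr":[0,0,0]},
    {"travel":[0,0,6],"dr":[0,0,0]},
    {"travel":[0,0,9],"dr":[0,0,0]},
    {"travel":[0,0,11],"dr":[0,0,0]},
    {"travel":[0,0,11],"dr":[0,0,0]}
  ]
}}

```text
time: 4.4
tool_pos: [0.577, -0.1165, 0.071]
orientation: [2.436, -0.203, -0.08]
ft_force: [0.5, 0.9, -1.2]
grip_width: 0.401
```

```bash
python3 - <<'E'
from go import *
need(riser(0,113,70),tool(40))
d=r.snapshot("wrist");json.dump({k:(v if np.isscalar(v) else np.ravel(v).tolist()) for k,v in d.items() if k!="frame"},open("wrist.json","w"))
cv2.imwrite("pics/w5.png",cv2.resize(d["frame"][130:290,210:410],None,fx=4,fy=4,interpolation=2)[:600])
f=lambda x,y,z:((pix("wrist",riser(x,y,z))[0]-[210,130])*4).round()
print(f(-60,65,65),f(-60,65,55),f(60,65,65),f(-18,120,65),f(-18,120,55))
E
```

```text
t 4.4 pos [ 0.577  -0.1165  0.071 ] grip 0.401 F [ 0.47  0.91 -1.25]
travel [-0.2  0.6 -1. ] dr [-0.01 -0.24 -0.01]
[ 63. 604.] [ 74. 545.] [805. 607.] [283. 456.] [290. 384.]
```

View pics/w5.png

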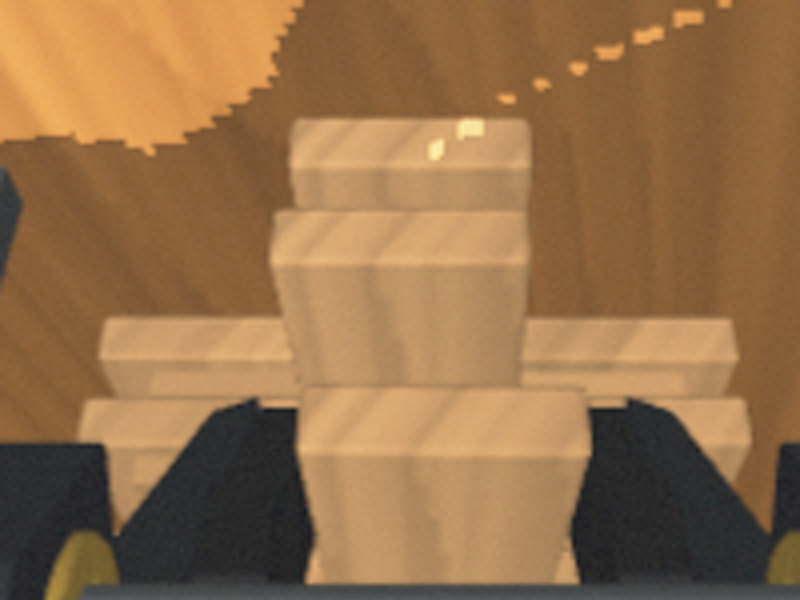

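Emit:
{"fn": "move_arm", "kwargs": {
  "deltas": [
    {"travel":[0,0,0],"dr":[-1,0.17,0]},
    {"travel":[0,0,0],"dr":[-2,0.33,0]},
    {"travel":[0,0,0],"dr":[-2,0.33,0]}
  ]
}}

```text
time: 4.75
tool_pos: [0.5768, -0.1161, 0.0703]
orientation: [2.4, -0.198, -0.084]
ft_force: [-0.1, 0.5, -1.7]
grip_width: 0.399
```

Emit:
{"fn": "move_arm", "kwargs": {
  "deltas": [
    {"travel":[2,12,0],"dr":[0,0,0]},
    {"travel":[4,24,0],"dr":[0,0,0]},
    {"travel":[6,36,0],"dr":[0,0,0]},
    {"travel":[8,48,0],"dr":[0,0,0]},
    {"travel":[9,55,0],"dr":[0,0,0]}
  ]
}}

```text
time: 5.25
tool_pos: [0.5862, -0.0598, 0.0707]
orientation: [2.401, -0.198, -0.082]
ft_force: [-0.1, -0.3, -2.0]
grip_width: 0.404
```

```bash
python3 - <<'E'
from go import *
need(riser(0,113+56,70),tool(42))
a=r.snapshot("side");b=r.snapshot("top")
A=a["frame"][90:215,270:370];B=b["frame"][120:220,310:410]
print(r.observe()["wrist_torque"])
cv2.imwrite("pics/p6.png",np.hstack([cv2.resize(A,(400,500),interpolation=2),cv2.resize(B,(400,400),interpolation=2)[:400].repeat(1,0) if 0 else cv2.copyMakeBorder(cv2.resize(B,(400,400),interpolation=2),0,100,0,0,0)]))
E
```

```text
t 5.25 pos [ 0.5862 -0.0598  0.0707] grip 0.404 F [-0.09 -0.33 -2.05]
travel [-0.1 -0.8 -0.7] dr [ 0.01 -0.25 -0.07]
[ 0.54612032 -0.0402169  -0.02469256]
```

View pics/p6.png

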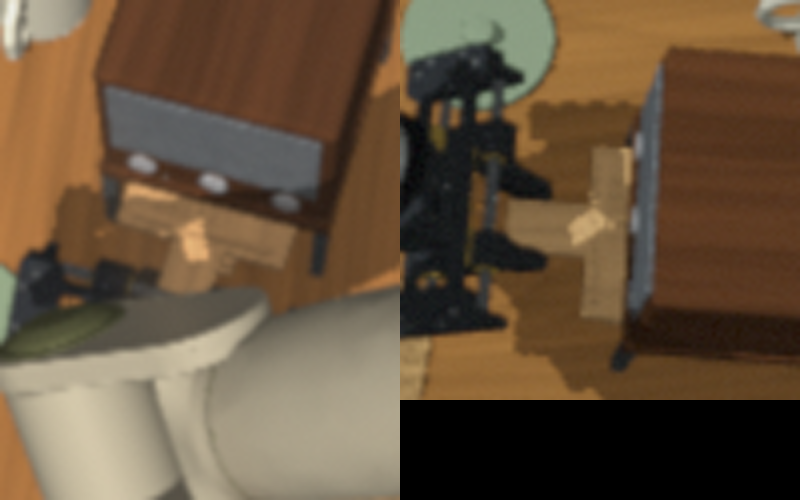

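Emit:
{"fn": "move_arm", "kwargs": {
  "deltas": [
    {"travel":[2,10,1],"dr":[0,0,0]},
    {"travel":[3.5,20,2],"dr":[0,0,0]},
    {"travel":[5,30,2],"dr":[0,0,0]},
    {"travel":[7,41,2],"dr":[0,0,0]},
    {"travel":[7,41,2],"dr":[0,0,0]}
  ]
}}

```text
time: 5.85
tool_pos: [0.5932, -0.0189, 0.0726]
orientation: [2.401, -0.198, -0.082]
ft_force: [-0.1, -0.2, -1.8]
grip_width: 0.404
```

```bash
python3 - <<'E'
from go import *
need(riser(0,113+98,72),tool(42))
for n in("side","top"):
    cv2.imwrite(f"pics/{n}7.png",r.snapshot(n)["frame"])
A=cv2.imread("pics/side7.png")[110:210,290:390];B=cv2.imread("pics/top7.png")[130:230,300:400]
cv2.imwrite("pics/p7.png",np.hstack([cv2.resize(A,(400,400),interpolation=2),cv2.resize(B,(400,400),interpolation=2)]))
# candidate projections: board with tilt d (droop deg), pivot at TCP
for dp in(-2,0,2,4):
    out=[]
    for n,(ox,oy) in(("side",(290,110)),("top",(300,130))):
        for x,y in((-60,65),(60,65),(-60,10),(60,10)):
            q=np.array([x,y-113,54-60.0]);q=R.from_euler("x",dp,degrees=True).apply(q)+[0,113+98,73]
            out.append(((pix(n,riser(*q))[0]-[ox,oy])*4).round().astype(int).tolist())
    print(dp,out)
E
```

```text
t 5.85 pos [ 0.5932 -0.0189  0.0726] grip 0.404 F [-0.05 -0.17 -1.82]
travel [-0.  -0.4 -0.6] dr [ 0.   -0.25 -0.09]
-2 [[178, 233], [9, 186], [201, 160], [33, 114], [165, 269], [177, 97], [248, 275], [258, 102]]
0 [[178, 234], [9, 187], [201, 162], [34, 116], [165, 269], [177, 98], [247, 276], [257, 104]]
2 [[178, 235], [9, 189], [200, 165], [34, 119], [164, 270], [176, 99], [246, 277], [256, 106]]
4 [[178, 237], [9, 190], [200, 167], [34, 122], [164, 270], [176, 99], [245, 278], [255, 107]]
```

View pics/p7.png

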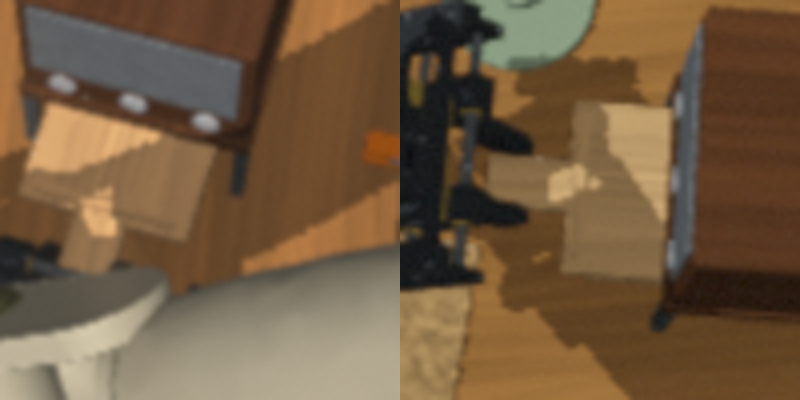

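```bash
python3 - <<'E'
from workcell import r
s=r.observe();print(s["ft_force"],s["wrist_torque"])
E
```

```text
[ 0.22750607  0.04920995 -1.74785654] [ 0.59728441 -0.05144697 -0.02516941]
```

Emit:
{"fn": "move_arm", "kwargs": {
  "deltas": [
    {"travel":[0,0,1],"dr":[0,0,0]},
    {"travel":[0,0,2],"dr":[0,0,0]},
    {"travel":[0,0,2],"dr":[0,0,0]},
    {"travel":[0,0,2],"dr":[0,0,0]}
  ]
}}

```text
time: 6.35
tool_pos: [0.5929, -0.0206, 0.0748]
orientation: [2.401, -0.2, -0.083]
ft_force: [0.5, -0.3, -1.9]
grip_width: 0.402
```

```bash
python3 - <<'E'
from workcell import r
s=r.observe();print(s["ft_force"],s["wrist_torque"])
E
```

```text
[ 0.47383977 -0.28263482 -1.89103073] [ 0.5855642  -0.05152893  0.07069638]
```

Emit:
{"fn": "move_arm", "kwargs": {
  "deltas": [
    {"travel":[0,0,1],"dr":[0,0,0]},
    {"travel":[0,0,2],"dr":[0,0,0]},
    {"travel":[0,0,2],"dr":[0,0,0]},
    {"travel":[0,0,2],"dr":[0,0,0]}
  ]
}}

```text
time: 6.75
tool_pos: [0.593, -0.0204, 0.0768]
orientation: [2.401, -0.2, -0.083]
ft_force: [0.2, 0.6, -1.7]
grip_width: 0.406
```

```bash
python3 - <<'E'
from workcell import r
s=r.observe();print(s["ft_force"],s["wrist_torque"])
E
```

```text
[ 0.18276297  0.59606576 -1.72574834] [ 0.6003577  -0.03004235  0.03425485]
```

Emit:
{"fn": "move_arm", "kwargs": {
  "deltas": [
    {"travel":[0,0,1],"dr":[0,0,0]},
    {"travel":[0,0,2],"dr":[0,0,0]},
    {"travel":[0,0,2],"dr":[0,0,0]},
    {"travel":[0,0,2],"dr":[0,0,0]}
  ]
}}

```text
time: 7.15
tool_pos: [0.593, -0.0204, 0.0787]
orientation: [2.401, -0.2, -0.083]
ft_force: [-0.2, 0.8, -2.2]
grip_width: 0.403
```

```bash
python3 - <<'E'
from workcell import r
s=r.observe();print(s["ft_force"],s["wrist_torque"])
E
```

```text
[-0.23097286  0.78151748 -2.19740995] [ 0.71146695 -0.06711913 -0.08512838]
```

Emit:
{"fn": "move_arm", "kwargs": {
  "deltas": [
    {"travel":[0,0,-2],"dr":[0,0,0]},
    {"travel":[0,0,-4],"dr":[0,0,0]},
    {"travel":[0,0,-5],"dr":[0,0,0]},
    {"travel":[0,0,-5],"dr":[0,0,0]}
  ]
}}

```text
time: 7.55
tool_pos: [0.5929, -0.0204, 0.0735]
orientation: [2.401, -0.199, -0.083]
ft_force: [0.5, -0.1, -0.8]
grip_width: 0.402
```

```bash
python3 - <<'E'
from workcell import r
s=r.observe();print(s["ft_force"],s["wrist_torque"])
E
```

```text
[ 0.46311267 -0.06295938 -0.7720887 ] [ 0.61814621  0.01991175 -0.02287815]
```

Emit:
{"fn": "move_arm", "kwargs": {
  "deltas": [
    {"travel":[1.3,8,0],"dr":[0,0,0]},
    {"travel":[2.7,16,0],"dr":[0,0,0]},
    {"travel":[4,24,0],"dr":[0,0,0]},
    {"travel":[5.4,32,0],"dr":[0,0,0]},
    {"travel":[6.8,40,0],"dr":[0,0,0]}
  ]
}}

```text
time: 8.05
tool_pos: [0.5999, 0.0205, 0.0737]
orientation: [2.401, -0.199, -0.083]
ft_force: [-0.5, -0.5, -0.4]
grip_width: 0.405
```

```bash
python3 - <<'E'
from workcell import r
s=r.observe();print(s["ft_force"],s["wrist_torque"])
E
```

```text
[-0.49474539 -0.51721908 -0.3634636 ] [ 0.58850486 -0.0268627   0.05009729]
```

Emit:
{"fn": "move_arm", "kwargs": {
  "deltas": [
    {"travel":[2,12,0],"dr":[0,0,0]},
    {"travel":[4,24,0],"dr":[0,0,0]},
    {"travel":[6,38,0],"dr":[0,0,0]},
    {"travel":[9,54,2],"dr":[0,0,0]},
    {"travel":[12,70,5],"dr":[0,0,0]}
  ]
}}

```text
time: 8.55
tool_pos: [0.6118, 0.091, 0.0786]
orientation: [2.401, -0.199, -0.083]
ft_force: [0.7, 0.8, -0.6]
grip_width: 0.398
```

```bash
python3 - <<'E'
from go import *
Rm=R.from_euler("z",-14,degrees=True)
for n,u in(("side",(283,278)),("top",(232,174)),("side",(262,283)),("top",(223,160))):
    w=ray(n,u,.02);print("whisk",w.round(3),Rm.inv().apply(w-[.52,.239,0]).round(3))
o=np.array([.499,.156,0])+Rm.apply([0,-.0275,0]);p=o+Rm.apply([0,.113,.0278+.05])
print(o,p);need(p,tool(41,-14))
E
```

```text
whisk [0.626 0.247 0.02 ] [0.101 0.034 0.02 ]
whisk [0.63  0.241 0.02 ] [0.106 0.028 0.02 ]
whisk [0.679 0.267 0.02 ] [0.148 0.065 0.02 ]
whisk [0.673 0.265 0.02 ] [0.143 0.062 0.02 ]
[0.49234715 0.12931687 0.        ] [0.51968432 0.23896028 0.0778    ]
t 8.55 pos [0.6118 0.091  0.0786] grip 0.398 F [ 0.67  0.76 -0.56]
travel [-92.1 147.9  -0.8] dr [ 0.98 -0.48 -4.42]
```

Emit:
{"fn": "move_arm", "kwargs": {
  "deltas": [
    {"travel":[-10,15,10],"dr":[0,0,-1]},
    {"travel":[-35,45,20],"dr":[0.5,0,-2]},
    {"travel":[-60,85,20],"dr":[1,-0.2,-3.5]},
    {"travel":[-85,125,20],"dr":[1,-0.5,-4.4]},
    {"travel":[-99,148,20],"dr":[1,-0.5,-4.4]}
  ]
}}

```text
time: 9.05
tool_pos: [0.511, 0.2409, 0.0989]
orientation: [2.412, -0.294, -0.109]
ft_force: [0.5, 0.0, -1.6]
grip_width: 0.403
```

Emit:
{"fn": "move_arm", "kwargs": {
  "deltas": [
    {"travel":[0,0,-10],"dr":[0,0,0]},
    {"travel":[0,0,-22],"dr":[0,0,0]},
    {"travel":[0,0,-34],"dr":[0,0,0]},
    {"travel":[0,0,-44],"dr":[0,0,0]},
    {"travel":[0,0,-44],"dr":[0,0,0]}
  ]
}}

```text
time: 9.55
tool_pos: [0.5124, 0.2366, 0.0528]
orientation: [2.41, -0.296, -0.114]
ft_force: [0.4, 0.1, -2.0]
grip_width: 0.398
```

```bash
python3 - <<'E'
from go import *
Rm=R.from_euler("z",-14,degrees=True)
o=np.array([.492,.158,0])+Rm.apply([0,-.0275,0]);need(o+Rm.apply([0,.113,.0278]),tool(41,-14))
s=r.observe();print(s["wrist_torque"])
a=r.snapshot("side")["frame"];b=r.snapshot("top")["frame"]
A=a[180:330,240:400];B=b[150:300,190:350]
cv2.imwrite("pics/p8.png",np.hstack([cv2.resize(A,(400,375)),cv2.resize(B,(400,375))]))
cv2.imwrite("pics/side8.png",a);cv2.imwrite("pics/top8.png",b)
E
```

```text
t 9.55 pos [0.5124 0.2366 0.0528] grip 0.398 F [ 0.42  0.06 -1.98]
travel [  0.3   4.4 -25. ] dr [ 0.05 -0.13  0.07]
[ 0.56072127 -0.05654761 -0.00788414]
```

Emit:
{"fn": "move_arm", "kwargs": {
  "deltas": [
    {"travel":[0,1,-6],"dr":[0,0,0]},
    {"travel":[0,2,-11],"dr":[0,0,0]},
    {"travel":[0,2,-16],"dr":[0,0,0]},
    {"travel":[0,2,-20],"dr":[0,0,0]},
    {"travel":[0,2,-20],"dr":[0,0,0]}
  ]
}}

```text
time: 10.15
tool_pos: [0.5125, 0.2395, 0.0341]
orientation: [2.411, -0.296, -0.111]
ft_force: [-0.4, -0.8, -1.3]
grip_width: 0.401
```

Emit:
{"fn": "move_arm", "kwargs": {
  "deltas": [
    {"travel":[0,0,-1],"dr":[0,0,0]},
    {"travel":[0,0,-2],"dr":[0,0,0]},
    {"travel":[0,0,-2],"dr":[0,0,0]}
  ]
}}

```text
time: 10.45
tool_pos: [0.5128, 0.2396, 0.0327]
orientation: [2.411, -0.296, -0.11]
ft_force: [0.9, 0.6, -2.1]
grip_width: 0.405
```

Emit:
{"fn": "move_arm", "kwargs": {
  "deltas": [
    {"travel":[0,0,-1],"dr":[0,0,0]},
    {"travel":[0,0,-2],"dr":[0,0,0]},
    {"travel":[0,0,-2],"dr":[0,0,0]}
  ]
}}

```text
time: 10.75
tool_pos: [0.5127, 0.2395, 0.0306]
orientation: [2.411, -0.296, -0.11]
ft_force: [0.2, 0.1, -1.6]
grip_width: 0.397
```

```bash
python3 - <<'E'
from workcell import r
s=r.observe();print(s["tool_pos"],s["ft_force"],s["wrist_torque"])
E
```

```text
[0.51270074 0.2395453  0.0305856 ] [ 0.23672575  0.1369482  -1.61195586] [ 0.61370652 -0.15176524 -0.04056482]
```

Emit:
{"fn": "move_arm", "kwargs": {
  "deltas": [
    {"travel":[0,0,-1],"dr":[0,0,0]},
    {"travel":[0,0,-1.5],"dr":[0,0,0]},
    {"travel":[0,0,-1.5],"dr":[0,0,0]}
  ]
}}

```text
time: 11.05
tool_pos: [0.5127, 0.2396, 0.0291]
orientation: [2.411, -0.296, -0.11]
ft_force: [0.1, -0.6, -2.5]
grip_width: 0.397
```

```bash
python3 - <<'E'
from workcell import r
s=r.observe();print(s["tool_pos"],s["ft_force"],s["wrist_torque"])
E
```

```text
[0.51272504 0.23955148 0.02912994] [ 0.14799418 -0.55178022 -2.52202964] [ 0.52715259 -0.10902858 -0.03654231]
```

Emit:
{"fn": "move_arm", "kwargs": {
  "deltas": [
    {"travel":[0,0,-1],"dr":[0,0,0]},
    {"travel":[0,0,-1.5],"dr":[0,0,0]},
    {"travel":[0,0,-1.5],"dr":[0,0,0]}
  ]
}}

```text
time: 11.35
tool_pos: [0.5128, 0.2396, 0.0277]
orientation: [2.411, -0.296, -0.11]
ft_force: [0.4, 0.6, -0.8]
grip_width: 0.404
```

```bash
python3 - <<'E'
from workcell import r
s=r.observe();print(s["tool_pos"],s["ft_force"],s["wrist_torque"])
E
```

```text
[0.51275795 0.23957014 0.02773597] [ 0.37862779  0.56819204 -0.81905038] [ 0.52500436  0.02661503 -0.00099619]
```

Emit:
{"fn": "move_arm", "kwargs": {
  "deltas": [
    {"travel":[0,0,-1],"dr":[0,0,0]},
    {"travel":[0,0,-1],"dr":[0,0,0]}
  ]
}}

```text
time: 11.55
tool_pos: [0.5128, 0.2396, 0.027]
orientation: [2.411, -0.296, -0.11]
ft_force: [0.4, 1.3, 1.8]
grip_width: 0.403
```

```bash
python3 - <<'E'
from workcell import r
s=r.observe();print(s["tool_pos"],s["ft_force"],s["wrist_torque"])
E
```

```text
[0.51279558 0.23963814 0.02699339] [0.41366406 1.30289647 1.76676331] [ 0.31690449  0.1768298  -0.11686603]
```

Now it is bearing on the mat (about 3 N). I'll release gently and retreat along the tool axis.

Emit:
{"fn": "move_arm", "kwargs": {
  "deltas": [
    {"travel":[0,0,0],"dr":[0,0,0]},
    {"travel":[0,0,0],"dr":[0,0,0]},
    {"travel":[0,0,0],"dr":[0,0,0]},
    {"travel":[0,0,0],"dr":[0,0,0]}
  ],
  "grip": 0.55
}}

```text
time: 11.95
tool_pos: [0.5127, 0.2395, 0.0267]
orientation: [2.411, -0.296, -0.11]
ft_force: [-0.6, 0.7, -0.3]
grip_width: 0.551
```

Emit:
{"fn": "move_arm", "kwargs": {
  "deltas": [
    {"travel":[2,6,7],"dr":[0,0,0]},
    {"travel":[4,15,18],"dr":[0,0,0]},
    {"travel":[7,28,33],"dr":[0,0,0]},
    {"travel":[10,45,60],"dr":[0,0,0]},
    {"travel":[10,55,90],"dr":[0,0,0]}
  ]
}}

```text
time: 12.45
tool_pos: [0.5227, 0.2958, 0.1177]
orientation: [2.411, -0.295, -0.11]
ft_force: [0.7, -0.5, 0.1]
grip_width: 0.549
```

Emit:
{"fn": "move_arm", "kwargs": {
  "deltas": [
    {"travel":[0,15,40],"dr":[0,0,0]},
    {"travel":[-20,40,70],"dr":[0,0,0]},
    {"travel":[-60,80,90],"dr":[0,0,0]},
    {"travel":[-100,110,90],"dr":[0,0,0]},
    {"travel":[-130,140,90],"dr":[0,0,0]}
  ]
}}

```text
time: 12.95
tool_pos: [0.3924, 0.4346, 0.2083]
orientation: [2.413, -0.297, -0.109]
ft_force: [0.5, 1.9, -0.2]
grip_width: 0.554
```

```bash
python3 - <<'E'
from go import *
need(riser(0,0,0),tool(0))
a=r.snapshot("side")["frame"];b=r.snapshot("top")["frame"]
A=a[40:340,240:420];B=b[110:270,200:460]
cv2.imwrite("pics/p9.png",np.hstack([cv2.resize(A,(360,600),interpolation=2),cv2.copyMakeBorder(cv2.resize(B,(440,271),interpolation=2),0,329,0,0,0)]))
E
```

```text
t 12.95 pos [0.3924 0.4346 0.2083] grip 0.554 F [ 0.52  1.93 -0.22]
travel [ 165.6 -661.9 -208.3] dr [40.04 -8.29  4.24]
```

View pics/p9.png

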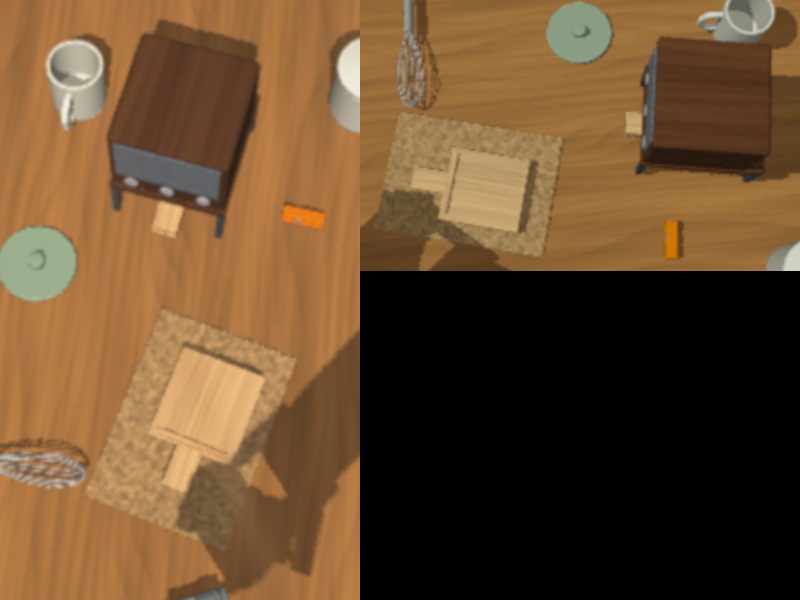

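```bash
python3 -c "
from workcell import r
print(r.sign_off())"
```

```text
the job is handed in; nothing more can be done
None
```

The top board is out of the riser and lying on the cork mat, and I handed the job in at about 13 s of the 40 s allowed. I don't have a verdict: the hand-in reported none.

**What I did:** I gripped the handle with the hand leaning 40° outward and lifted it about 11 mm, with a 2° pitch to counter the rear droop. I drew it straight out at 11 to 13 mm of lift, lowered it in small steps until it bore on the mat with about 3 N, then let go and backed away.

**Last checks**
- **Placement:** the final picture shows the board flat and lengthwise with the mat. The middle of its outline is about 9 mm or less from the mat's centre, against limits of 28 and 32 mm.
- **Lower boards and bystanders:** the lower handles still sit under the riser. The mug, lid, whisk, clip, canister and stapler look where they were; I only compared these by eye.
- **Forces:** I felt no drag while pulling the board out.

**What disagreed or stayed unsure**
- **Camera mismatch:** the fixed cameras and the wrist camera put the riser about 6 mm apart in x. I used the wrist camera for the grasp.
- **Possible brush with the shelf:** I probed upward under the shelf before passing the bead. The moment rose slightly at the top of that probe, so the board may have lightly touched the shelf underside. The force changed by only about 0.5 N, well under the 15 N limit, and I lowered it again before drawing it out.
- **Droop:** I could not measure the rear droop from the pictures. I relied on force and moment readings, whose noise is about 1 N.

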